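Close and lock the mould clamping frame

ROBOT

A 6-joint arm with a two-finger parallel gripper is mounted at the origin on the work surface. World frame = base frame: x ahead of the robot, y to its left, z up, the work surface at z = 0. Lengths are in mm, angles in rad, forces in N, time in s.
With the tool pointing down it reaches from about 350 to 875 mm from the base axis. Payload 4.2 kg.
Tool frame: the origin (TCP) lies at the very end of the fingers, on their centre line; the grasp point (between the pads) lies 19 mm behind it; z points along the fingers, x is the direction in which the jaws open and shut, and the axes are right-handed (so a half turn about z gives the same grasp; the last joint's range is limited). The gripper opens to 85 mm and grips with 20 to 120 N. Pads are 22 mm wide; open, the fingers measure 114 mm over their backs; the gripper's body (76 mm by 85 mm) begins 54 mm behind the grasp point. The pads swing forward as they close: fully open they stand 13 mm farther back than shut.
Start: joints at [0.259, 0.385, 0.008, 0, -1.194, -0.259], TCP at [624.979, 0.025, 231.312] pointing down, gripper open.
Joint ranges: [-3.14, 3.14], [-1.21, 2.06], [-1.07, 1.41], [-3.16, 2.05], [-2.99, -0.16], [-3.1, 3.1]. Speed limits (rad/s): [2.79, 2.79, 3.14, 3.14, 3.14, 3.14].

INTERFACE

Orientations are given as a unit quaternion [x, y, z, w].
In Python, from plant import robot gives the robot as it stands.
- The arm moves only by the tool arm_command, never from a script. Its argument "moves" is a list of rows, each a list of 7 numbers: the shift along the tool's x, y, z in mm, then the turn, a rotation vector about the tool's x, y, z in rad, then the finger opening in mm, from 0 to 85.4. In form: [[x, y, z, rx, ry, rz, claw], ...]. A call has 1 to 20 rows; each row shifts and turns the commanded pose from where the row before left it, along the tool's axes as they then stand; what a row does not reach is not made up. A row lasts 1/12 s, in which the tool goes at most 41.7 mm and 7.16 degrees, less where a joint would pass 70% of its speed; a pose out of reach is approached as far as the arm can. A call is refused whole if a number of a shift passes 41.7 or a number of a turn 0.125, either way. A call with a gripper value outside its range is refused whole. The fingers move at their own pace and stop on an object; "squeeze" is the grip in N (left out, the last holds). Time passes only in rows, so rows that do not move let the fingers close. It gives the time, the measured TCP pose, the force and the opening at its end, in the units of the state.
- robot.get_obs(): the state, without advancing time (a new reading comes with each control period).
- robot.camera(name): name is "scene" or "side" or "wrist"; returns the picture (480x640x3 uint8, blue, green, red); there is no depth.
- robot.calibration(name): a dict with "fx", "fy", "cx", "cy" (pixels), "dist" ([k1, k2, p1, p2, k3] as OpenCV has them; the pictures are not rectified), "extrinsics" (4x4, takes a point from camera to world coordinates). Camera axes: x right, y up, looking along -z (the intrinsics and any distortion apply to the point x, -y, -z); pixel columns grow to the right and rows downward; lengths in mm; the calibration is good to about 2 mm. A picture is of the moment at which its call begins: read the wrist's pose just before it. calibration takes no time and is no camera call; for the wrist camera it gives the pose at the moment of the call.
- robot.close_job(): hands the job in, once; it reports no verdict.
The state is a dict: "t": time; "joints": joint angles; "joint_velocities": joint speeds; "effort": joint torques, N m; "tool_pos": TCP position; "tcp_rot": TCP orientation; "force": force on the tool from outside, world axes, zero at the start; "wrist_torque": the same for the moment, N m; "grip_width": opening from 0.0 (shut) to 1.0 (fully open).
Only numpy, scipy, OpenCV 4.12 (cv2) and the standard library are available. Lean on these libraries where they do the work, as an engineer would, in place of code of your own. Each camera call takes 0.05 s, during which the arm holds its last target. There are 200 camera calls.

TASK

The chocolate mould is ready for the spinner: swing the clamp's hinged window cover down gently until it lies flat on the mould, keeping both turnbuttons out of its way, and do not slam it. Then turn both steel turnbuttons inwards so that each points straight across the cover's front rail and locks it. Leave everything else on the bench where it is, and let go of it all at the end.

Things in the scene. Friction and masses are not known exactly. Their poses are not given: they have to be found in the camera images.
- clamp: Mould clamp fixed to the bench: white base plate 14 mm thick, x -155 to 115 mm, y -130 to 130 mm, with a clear mould of cream domes on it. Origin on the bench surface; x points from the front edge (turnbuttons, robot's side) to the hinge side, y left, z up. Cover hinged along y at x = 95, z = 48 mm. Turnbutton pivots, vertical, at x = -120, y = 75 (left) and -75 mm (right).
- cover (a joint): Angle of the cover: aluminium frame with a clear window, 220 mm wide (y), reaching 180 mm from the hinge line, 10 mm thick (5 mm either side of that line). 0 = closed, flat and level, its top face then 53 mm above the bench; positive = front edge swung up, at most 1.5. A stiff hinge (0.55 N m friction) holds it at any angle; 5 N down on the front rail lowers it.
- cover_hinge (a point): Middle of the cover's hinge line, 48 mm above the bench.
- cover_rail (a point): Point on the cover: middle of the top (outer) face of its front rail, 162.5 mm from the hinge line. The rail is a solid bar 35 mm deep (145 to 180 mm from the hinge line) over the full width.
- left_button (a joint): Angle of the left turnbutton. 0 = its wing points along the clamp's +x, straight across the cover's front rail (locked); positive = swung outwards to the left; at 1.57 it points along the clamp's +y, above that it leans back to the robot. No stop at 0: travel -0.6 to 2.6. Light friction (0.06 N m) holds it where it is left.
- left_tab (a point): Top of the left turnbutton's upright thumb tab. The turnbutton is a flat dark steel bar 74 mm long, 16 mm wide and 8 mm thick, its underside 56 mm above the bench, reaching 60 mm from the pivot; the tab stands on it, its centre 49 mm from the pivot, 18 mm long along the bar, 8 mm thick, from 64 to 94 mm above the bench.
- right_button (a joint): Angle of the right turnbutton, the mirror image of the left: 0 = straight across the front rail (locked); positive = swung outwards to the right; at 1.57 it points along the clamp's -y. Same travel and friction.
- right_tab (a point): Top of the right turnbutton's thumb tab; same sizes as the left one.
- mould: Bystander: clear mould with six dark chocolate domes, 190 x 125 x 22 mm, lying loose to the left of the clamp; origin at the centre of its underside.
- spatula: Bystander: spatula about 210 mm long, lying to the right of the clamp; origin near its middle.
- scraper: Bystander: white plate scraper, 90 x 110 mm, with a grey round grip on its edge, lying to the right beyond the spatula; origin at the centre of its underside.
- bowl: Bystander: steel bowl, 150 mm across, 65 mm high; origin at the centre of its underside.
- jar: Bystander: glass jar with a steel cap, 80 mm across, 110 mm high; origin at the centre of its underside.
- jug: Bystander: clear measuring jug with a handle, 100 mm across, 120 mm high; origin at the centre of its underside.
- bottle: Bystander: white bottle, 60 mm across, 170 mm high; origin at the centre of its underside.

How it is judged (in metres and radians):
On the way, in this order (a step that is already met when the one before it is completed fails the run):
1. the cover lies flat on the mould while both turnbuttons are still turned out (value of joint cover below 0.04 rad and value of joint each of left_button, right_button above 0.7 rad), for 0.2 s.
2. both turnbuttons point straight across the closed cover's front rail (value of joint cover below 0.04 rad and value of joint left_button between -0.3 and 0.3 rad and value of joint right_button between -0.3 and 0.3 rad), for 0.2 s.
At the end, for the whole second after the job is handed in: The cover is closed (within 0.04 rad of flat), both turnbuttons point straight across its front rail (within 0.3 rad), all of them at rest; the loose things have stayed where they were (all of step 2 and velocity of joint cover between -0.1 and 0.1 rad/s and velocity of joint left_button between -0.1 and 0.1 rad/s and velocity of joint right_button between -0.1 and 0.1 rad/s); the robot touches nothing.
It fails at once if the cover is slammed (swung shut faster than 2.5 rad/s) (velocity of joint cover below -2.5 rad/s).
It fails at once if a loose thing on the bench is moved by more than 30 mm or tipped over (distance of any of mould, spatula, scraper, bowl, jar, jug, bottle from where it was at the start of the episode above 0.03 m or angle between any of jar, jug, bottle's own z axis and vertical above 0.5 rad).
It also fails if it takes over 56 s, if anything falls off the work surface, if the arm or the gripper's body presses on something with over 40 N, if the wrist force passes 120 N, or if a joint passes its speed limit or range.

## Working session

There is one attempt and no reset: what is moved stays moved. The work goes in short steps, Python scripts to look and compute and a tool call to move; the robot and the scene stay as the last step left them, time stands still between calls to the robot, and variables do not carry over. Pictures are saved under pics/ and viewed, about 8 in all and at most 12, crops included, and the job is handed in when it is done.

Besides the shell and the picture viewer there is one more tool, called after "Call:" as name(argument=value, ...), one argument or row to a line, values as JSON. arm_command: Moves the arm, as the interface text tells. Its arguments: {"type":"object","properties":{"moves":{"type":"array"},"squeeze":{"type":"number"}},"required":["moves"]}

```bash
mkdir -p pics; ls; python3 - <<'E'
from plant import robot
import cv2
o=robot.get_obs();print(o)
for n in("scene","side"):
    cv2.imwrite(f"pics/{n}0.png",robot.camera(n)); print(n,robot.calibration(n))
E
```

```text
pics
{'t': 0.0, 'joints': array([ 2.58610666e-01,  3.85519743e-01,  6.62874657e-03, -4.72045108e-04,
       -1.19397087e+00, -2.58597511e-01]), 'joint_velocities': array([0.00014746, 0.00027319, 0.00085745, 0.00047312, 0.00106715,
       0.00013581]), 'effort': array([-9.55001960e-04, -3.92286408e+01,  1.88399577e+01,  4.18616563e+00,
       -4.72148502e-03,  8.27910434e-07]), 'tool_pos': array([6.24425906e+02, 2.05941387e-02, 2.30248930e+02]), 'tcp_rot': array([ 8.04984073e-05,  9.99999439e-01, -5.20330431e-05, -1.05452725e-03]), 'force': array([ 0.79248951, -0.01003362,  0.10967644]), 'wrist_torque': array([ 0.03197179,  0.05266828, -0.01400081]), 'grip_width': 0.9986375803246363}
scene {'fx': 521.3739143425455, 'fy': 521.3739143425455, 'cx': 322.5665115748626, 'cy': 235.60799430038128, 'dist': array([-0.01960982,  0.        ,  0.        ,  0.        ,  0.        ]), 'extrinsics': array([[ 5.83631675e-01, -6.62439271e-01,  4.69625681e-01,
         1.22451965e+03],
       [ 8.11957077e-01,  4.68972582e-01, -3.47549165e-01,
        -4.98581352e+02],
       [ 9.98864741e-03,  5.84156596e-01,  8.11579508e-01,
         1.25160175e+03],
       [ 0.00000000e+00,  0.00000000e+00,  0.00000000e+00,
         1.00000000e+00]])}
side {'fx': 609.5427145815329, 'fy': 609.5427145815329, 'cx': 322.16380047337947, 'cy': 245.43063886429758, 'dist': array([0.03565241, 0.        , 0.        , 0.        , 0.        ]), 'extrinsics': array([[ 9.70029600e-01,  1.67246861e-01, -1.76269855e-01,
         2.91194792e+02],
       [-2.42132036e-01,  6.04525897e-01, -7.58894273e-01,
        -1.10049082e+03],
       [-2.03629924e-02,  7.78830487e-01,  6.26903837e-01,
         1.01363563e+03],
       [ 0.00000000e+00,  0.00000000e+00,  0.00000000e+00,
         1.00000000e+00]])}
```

View pics/scene0.png

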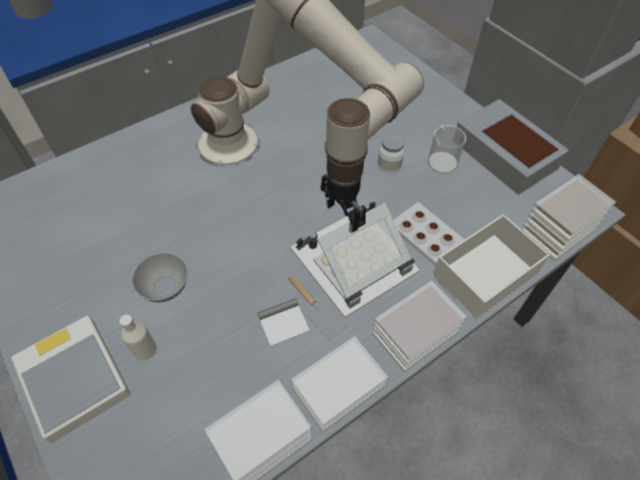

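View pics/side0.png

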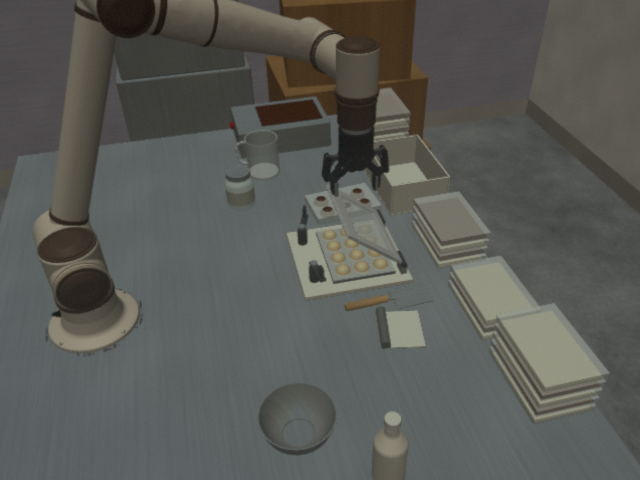

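The scene view shows the clamp near (355,265) and the side view near (350,258), with the cover open toward the hinge side. The left button is at about (303,228) in the side view and the right one at about (316,270). I'll zoom in to find the base corners and the tabs.

```bash
python3 - <<'E'
import cv2,numpy as np
a=cv2.imread("pics/scene0.png")[185:315,285:430];b=cv2.imread("pics/side0.png")[175:305,275:420]
f=lambda i:cv2.resize(i,None,fx=4,fy=4,interpolation=cv2.INTER_CUBIC)
m=f(b); cv2.imwrite("pics/c1.png",m); cv2.imwrite("pics/c2.png",f(a))
E
```

```text
(no output)
```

View pics/c1.png

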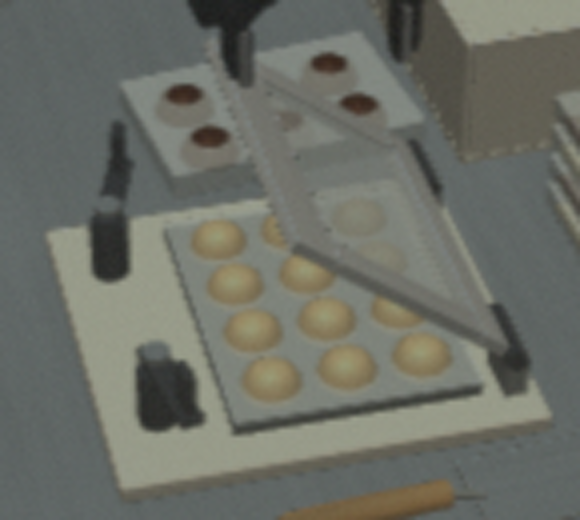

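View pics/c2.png

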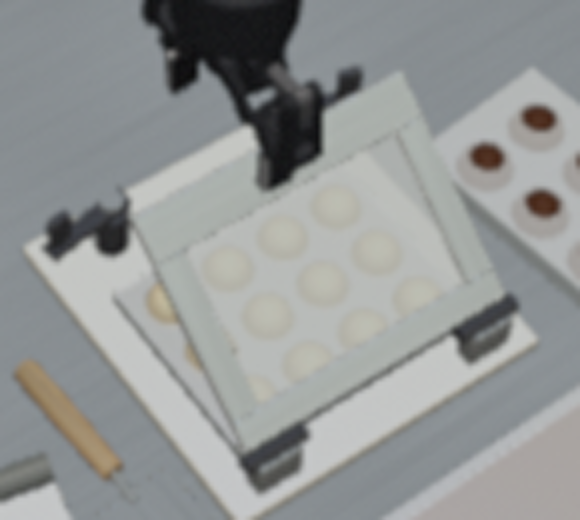

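The side crop shows base-plate top corners at FL (47,235), FR (122,488) and BR (548,415), with the cover's front corners at about (295,245) and (210,45). The scene crop shows FR (25,248), BR (243,518), BL (537,342) and cover front corners at (130,200) and (402,75). The right tab is at (58,230) and the left tab at (348,80).

```bash
cat > h.py <<'E'
import numpy as np,cv2
from plant import robot
def ray(n,p,C=None):
    c=C or robot.calibration(n);K=np.array([[c['fx'],0,c['cx']],[0,c['fy'],c['cy']],[0,0,1]])
    u=cv2.undistortPoints(np.array([[p]],float),K,c['dist'])[0,0]
    E=c['extrinsics'];d=E[:3,:3]@[u[0],-u[1],-1];return E[:3,3],d/np.linalg.norm(d)
def plane(n,p,z,C=None):
    o,d=ray(n,p,C);return o+d*(z-o[2])/d[2]
def tri(n1,p1,n2,p2):
    o1,d1=ray(n1,p1);o2,d2=ray(n2,p2)
    s=np.linalg.lstsq(np.c_[d1,-d2],o2-o1,rcond=None)[0]
    a=o1+s[0]*d1;b=o2+s[1]*d2;return (a+b)/2,np.linalg.norm(a-b)
E
cat > m.py <<'E'
from h import *
np.set_printoptions(precision=1,suppress=True)
S=lambda x,y:(275+x/4,175+y/4);A=lambda x,y:(285+x/4,185+y/4)
P={}
for k,n,p in [("FL","side",S(47,235)),("FR","side",S(122,488)),("BR","side",S(548,415)),("FR2","scene",A(25,248)),("BR2","scene",A(243,518)),("BL2","scene",A(537,342))]:
    P[k]=plane(n,p,14);print(k,P[k])
FL=P["FL"];FR=(P["FR"]+P["FR2"])/2;BR=(P["BR"]+P["BR2"])/2;BL=P["BL2"]
print(np.linalg.norm(FL-FR),np.linalg.norm(BR-FR),np.linalg.norm(BL-BR))
loc=np.array([[-155,130],[-155,-130],[115,-130],[115,130]],float);w=np.array([FL,FR,BR,BL])[:,:2]
lc=loc-loc.mean(0);wc=w-w.mean(0);H=lc.T@wc;yaw=np.arctan2(H[0,1]-H[1,0],H[0,0]+H[1,1])
R=np.array([[np.cos(yaw),-np.sin(yaw)],[np.sin(yaw),np.cos(yaw)]]);t=w.mean(0)-R@loc.mean(0)
print("yaw",yaw,"origin",t,"res",w-(loc@R.T+t));np.savez("pose",yaw=yaw,t=t)
tl=lambda q:np.r_[R.T@(q[:2]-t),q[2]]
for k,s,a in [("covR",S(295,245),A(130,200)),("covL",S(210,45),A(402,75))]:
    q,e=tri("side",s,"scene",a);print(k,q,e,"clamp",tl(q))
for k,n,p in [("Rtab",'scene',A(58,225)),("Ltab",'scene',A(350,78)),("Rtab",'side',S(155,350)),("Ltab",'side',S(118,128))]:
    print(k,n,tl(plane(n,p,92)))
E
python3 m.py
```

```text
FL [492.7 183.5  14. ]
FR [487.  -68.9  14. ]
BR [752.  -74.4  14. ]
FR2 [489.1 -65.7  14. ]
BR2 [752.1 -68.4  14. ]
BL2 [762.4 182.   14. ]
250.82864464866188 264.02509670609004 253.66368706131746
yaw -0.01964372971853796 origin [643.8  56.3] res [[ 1.3 -5.8]
 [ 1.8  3.3]
 [-4.2  4.5]
 [ 1.1 -2. ]]
covR [593.2 -49.1 165.9] 13.769418301889717 clamp [ -48.5 -106.4  165.9]
covL [603.6 171.2 155.2] 3.0810169729191004 clamp [-42.4 114.1 155.2]
Rtab scene [-108.8 -122.7   92. ]
Ltab scene [-99.2 120.8  92. ]
Rtab side [-125.8 -100.    92. ]
Ltab side [-101.7  125.    92. ]
```

Clamp origin is about (644,56) with yaw -0.02. The cover is at about 0.68 rad (arm length 179 mm against 180 mm given). The left button is at about 1.2 rad and the right at about 1.35 rad, with both tab radii near 50 mm. Next is a wrist picture to refine this.

```bash
python3 - <<'E'
from h import *
import pickle
c=robot.calibration("wrist");i=robot.camera("wrist");pickle.dump(c,open("w0.pkl","wb"));cv2.imwrite("pics/w0.png",i)
print(c)
E
```

```text
{'fx': 349.0614966705935, 'fy': 349.0614966705935, 'cx': 318.7832751131549, 'cy': 238.60119765647966, 'dist': array([-0.04347254,  0.        ,  0.        ,  0.        ,  0.        ]), 'extrinsics': array([[-9.99999146e-01,  9.62548475e-05,  1.30329752e-03,
         6.24684837e+02],
       [-4.60847129e-04, -9.59190676e-01, -2.82759676e-01,
        -7.17315481e+01],
       [ 1.22289384e-03, -2.82760035e-01,  9.59189902e-01,
         3.72490725e+02],
       [ 0.00000000e+00,  0.00000000e+00,  0.00000000e+00,
         1.00000000e+00]])}
```

View pics/w0.png

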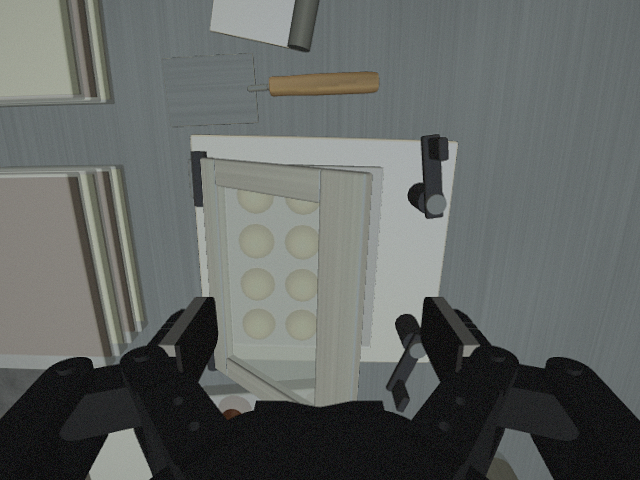

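The wrist view shows the right pivot at (436,204) with its tab at (438,148), and the left pivot at (417,346) with its tab at (400,393). The base corners FR (458,142) and BR (191,135) are visible, as are the rail's front corners at (371,172) and (357,~408).

```bash
python3 - <<'E'
from h import *
import pickle
np.set_printoptions(precision=1,suppress=True)
c=pickle.load(open("w0.pkl","rb"));p=lambda u,z:plane("wrist",u,z,c)
FR,BR=p((458,142),14),p((191,135),14);print(FR,BR,FR-BR)
RP,LP=p((436,204),70),p((417,346),70);print("piv",RP,LP,LP-RP)
d=(LP-RP)[:2];yaw=np.arctan2(-d[0],d[1]);yb=np.arctan2(*(BR-FR)[1::-1]);print("yaw",yaw,yb)
RT,LT=p((438,148),94),p((400,393),94);print("tabs",RT,LT)
for P,T in((RP,RT),(LP,LT)):
    v=(T-P)[:2];print(np.linalg.norm(v),np.arctan2(v[1],v[0])-yaw)
for y in(yaw,yb):
  R=np.array([[np.cos(y),-np.sin(y)],[np.sin(y),np.cos(y)]])
  print("origins",((RP+LP)/2)[:2]-R@[-120,0],FR[:2]-R@[-155,-130],BR[:2]-R@[115,-130])
print("cov R corner",p((371,172),160))
E
```

```text
[485.  -66.8  14. ] [751.2 -73.3  14. ] [-266.1    6.5    0. ]
piv [520.8 -14.4  70. ] [525.8 129.7  70. ] [  5.  144.1   0. ]
yaw -0.0343850026635434 -0.024494583922718364
tabs [531.5 -63.2  94. ] [545.5 166.4  94. ]
49.950312793107464 -1.3209840215349065
41.67517124055067 1.1113984651642062
origins [643.2  53.5] [644.4  57.8] [640.7  60.6]
origins [643.3  54.7] [643.2  59.4] [639.4  59.5]
cov R corner [593.  -50.9 160. ]
```

Call:
arm_command(
  moves=[
    [2,29,0,0,0,0,0],
    [2,29,0,0,0,0,0],
    [0,0,20,0,0,0,0],
    [0,0,15,0,0,0,0],
    [0,0,5,0,0,0,0],
    [0,0,5,0,0,0,0],
    [0,0,5,0,0,0,0],
    [0,0,5,0,0,0,0],
  ],
  squeeze=40,
)

```text
t: 0.82
tool_pos: [621.5, 57.8, 176.6]
tcp_rot: [0.0, 1.0, 0.0, 0.001]
force: [0.4, 0.7, 1.7]
grip_width: -0.001
```

Call:
arm_command(
  moves=[
    [0,0,6,0,0,0,0],
    [2,0,6,0,0,0,0],
    [4,0,6,0,0,0,0],
    [5,0,7,0,0,0,0],
    [5,0,7,0,0,0,0],
    [5,0,8,0,0,0,0],
  ],
)

```text
t: 1.32
tool_pos: [599.8, 58.2, 136.4]
tcp_rot: [-0.0, 1.0, 0.0, 0.001]
force: [-0.3, 1.3, 2.1]
grip_width: -0.001
```

```bash
python3 - <<'E'
from h import *
cv2.imwrite("pics/w1.png",robot.camera("wrist"));o=robot.get_obs();print(o['t'],o['tool_pos'],o['force'])
E
```

```text
1.3667 [597.79342153  57.96772847 134.27119797] [-1.1739876  -0.16061993 -0.11914989]
```

View pics/w1.png

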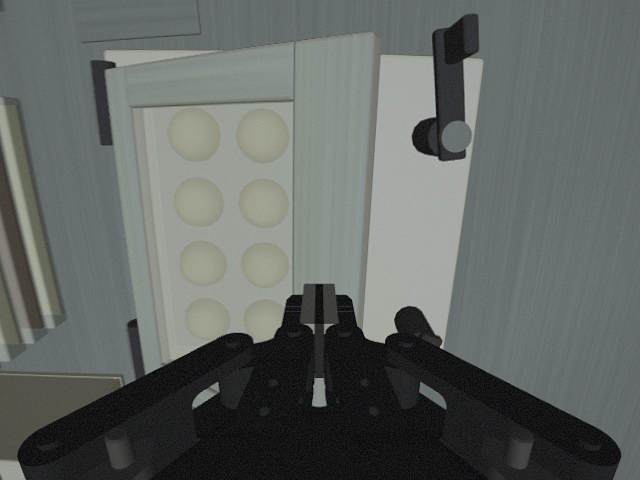

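The fingertips, at about (320,290), sit over the middle of the rail (columns 294-375) with no contact force yet. I'll continue downward.

Call:
arm_command(
  moves=[
    [3,0,6,0,0,0,0],
    [3,0,6,0,0,0,0],
    [3,0,6,0,0,0,0],
    [3,0,6,0,0,0,0],
  ],
)

```text
t: 1.7
tool_pos: [587.9, 58.2, 111.8]
tcp_rot: [-0.0, 1.0, 0.0, 0.0]
force: [0.9, 0.7, 2.1]
grip_width: -0.001
```

```bash
python3 - <<'E'
from h import *
cv2.imwrite("pics/w2.png",robot.camera("wrist"));o=robot.get_obs();print(o['t'],o['tool_pos'],o['force'])
E
```

```text
1.75 [586.71008204  57.97092078 110.42648851] [ 1.49050447 -0.07299266  0.18074831]
```

View pics/w2.png

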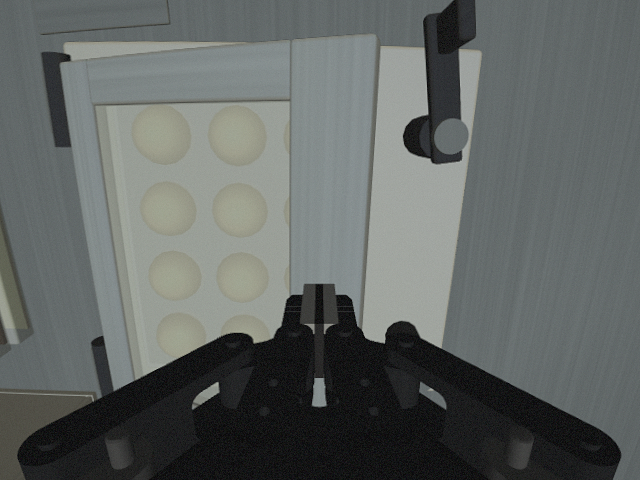

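The rail keeps the same place relative to the fingers while the base moves, so the cover is coming down with the tool. I'll continue and slow down near the bottom.

Call:
arm_command(
  moves=[
    [2,0,7,0,0,0,0],
    [2,0,7,0,0,0,0],
    [1,0,7,0,0,0,0],
    [1,0,7,0,0,0,0],
    [1,0,7,0,0,0,0],
    [1,0,6,0,0,0,0],
    [0,0,5,0,0,0,0],
    [0,0,4,0,0,0,0],
    [0,0,3,0,0,0,0],
  ],
)

```text
t: 2.5
tool_pos: [579.7, 57.9, 58.6]
tcp_rot: [0.0, 1.0, -0.0, -0.0]
force: [-1.1, -0.1, 2.2]
grip_width: 0.001
```

Call:
arm_command(
  moves=[
    [0,0,2,0,0,0,0],
    [0,0,2,0,0,0,0],
    [0,0,1,0,0,0,0],
    [0,0,1,0,0,0,0],
    [0,0,0,0,0,0,0],
  ],
)

```text
t: 2.92
tool_pos: [580.3, 58.1, 53.3]
tcp_rot: [0.0, 1.0, 0.0, 0.0]
force: [1.2, -0.3, -0.1]
grip_width: -0.001
```

Call:
arm_command(
  moves=[
    [0,0,1,0,0,0,0],
    [0,0,1,0,0,0,0],
    [0,0,1,0,0,0,0],
    [0,0,0,0,0,0,0],
  ],
)

```text
t: 3.25
tool_pos: [580.5, 58.2, 53.0]
tcp_rot: [-0.001, 1.0, -0.0, 0.001]
force: [-5.2, 0.9, 13.3]
grip_width: -0.002
```

The cover is down, with 13 N of contact at z = 53. I'll lift and move over the left tab.

Call:
arm_command(
  moves=[
    [0,0,-20,0,0,0,0],
    [0,0,-35,0,0,0,0],
    [0,0,-35,0,0,0,50],
    [12,25,-20,0,0,0,50],
    [12,35,0,0,0,0,50],
    [11,35,0,0,0,0,50],
    [0,15,0,0,0,0,50],
    [0,0,0,0,0,0.1,50],
    [0,0,0,0,0,0.1,50],
    [0,0,0,0,0,0.1,50],
    [0,0,0,0,0,0.1,50],
    [0,0,0,0,0,0,50],
  ],
)

```text
t: 4.25
tool_pos: [545.3, 168.2, 160.1]
tcp_rot: [0.199, 0.98, 0.0, 0.0]
force: [0.2, -0.1, -0.3]
grip_width: 0.586
```

```bash
python3 - <<'E'
from h import *
import pickle
pickle.dump(robot.calibration("wrist"),open("w3.pkl","wb"))
cv2.imwrite("pics/w3.png",robot.camera("wrist"));o=robot.get_obs();print(o['t'],o['tool_pos'],o['tcp_rot'],o['force'],o['grip_width'])
E
```

```text
4.3 [545.25496736 168.10479497 160.10333732] [1.97630730e-01 9.80276535e-01 5.49996049e-05 7.40370482e-05] [ 0.27900261  0.73840439 -0.23098962] 0.5840883405546634
```

View pics/w3.png

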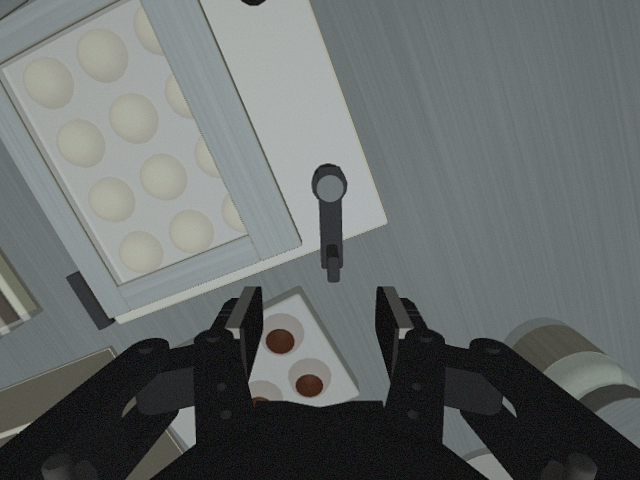

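The left bar points straight down the image, with its pivot at (330,187) and tab top at (333,271), so the jaws are already aligned across it. The cover lies flat.

```bash
python3 - <<'E'
from h import *
import pickle
np.set_printoptions(precision=1,suppress=True)
c=pickle.load(open("w3.pkl","rb"))
P=plane("wrist",(330,187),70,c);T=plane("wrist",(333,271),94,c);v=(T-P)[:2];a=np.arctan2(v[1],v[0])
print(P,T,np.hypot(*v),"world ang",a,"tool y ang",np.pi-.4-np.pi/2)
t=np.array([545.3,168.1]);ex=np.array([np.cos(np.pi-.398),np.sin(np.pi-.398)]);ey=np.array([ex[1],-ex[0]])
print("tool ex",ex,"ey",ey,"tab in tool",(T[:2]-t)@ex,(T[:2]-t)@ey)
# cover corner check at z 53
print(plane("wrist",(301,244),53,c))
E
```

```text
[523.2 135.2  70. ] [541.3 182.1  94. ] 50.35088075305133 world ang 1.2028401262051216 tool y ang 1.1707963267948966
tool ex [-0.9  0.4] ey [0.4 0.9] tab in tool 9.11129947748823 11.394302564964345
[559.9 168.5  53. ]
```

Call:
arm_command(
  moves=[
    [9,11,0,0,0,0,50],
    [0,0,30,0,0,0,50],
    [0,0,30,0,0,0,50],
    [0,0,20,0,0,0,50],
    [0,0,10,0,0,0,50],
    [0,0,0,0,0,0,0],
    [0,0,0,0,0,0,0],
    [0,0,0,0,0,0,0],
    [0,0,0,0,0,0,0],
    [0,0,0,0,0,0,0],
  ],
  squeeze=20,
)

```text
t: 5.13
tool_pos: [542.5, 182.3, 72.0]
tcp_rot: [0.198, 0.98, 0.001, 0.002]
force: [2.1, -0.2, 0.6]
grip_width: 0.089
```

The tab is gripped (opening about 7.6 mm). I'll swing it 1.2 rad about the pivot.

Call:
arm_command(
  moves=[
    [-5,-0.25,0,0,0,0.1,0],
    [-5,-0.25,0,0,0,0.1,0],
    [-5,-0.25,0,0,0,0.1,0],
    [-5,-0.25,0,0,0,0.1,0],
    [-5,-0.25,0,0,0,0.1,0],
    [-5,-0.25,0,0,0,0.1,0],
  ],
)

```text
t: 5.63
tool_pos: [565.6, 163.3, 72.0]
tcp_rot: [0.481, 0.877, 0.002, 0.002]
force: [1.9, 0.1, -0.0]
grip_width: 0.085
```

Call:
arm_command(
  moves=[
    [-5,-0.25,0,0,0,0.1,0],
    [-5,-0.25,0,0,0,0.1,0],
    [-5,-0.25,0,0,0,0.1,0],
    [-5,-0.25,0,0,0,0.1,0],
    [-5,-0.25,0,0,0,0.1,0],
    [-5,-0.25,0,0,0,0.1,0],
    [0,0,0,0,0,0,0],
  ],
)

```text
t: 6.22
tool_pos: [573.6, 134.3, 72.0]
tcp_rot: [0.718, 0.696, 0.003, 0.001]
force: [3.8, 1.4, 1.3]
grip_width: 0.088
```

The left button is at about -0.02 to 0 rad. I'll release it, lift, and travel to the right tab, with tool y facing the pivot this time to stay clear of the joint 6 limit.

Call:
arm_command(
  moves=[
    [0,0,0,0,0,0,50],
    [0,0,0,0,0,0,50],
    [0,0,0,0,0,0,50],
    [0,0,-20,0,0,0,50],
    [0,0,-35,0,0,0,50],
    [0,0,-35,0,0,0,50],
    [-33,-6,0,0,0,0,50],
    [-33,-6,0,0,0,0,50],
    [-33,-6,0,0,0,0,50],
    [-33,-6,0,0,0,0,50],
    [-33,-6,0,0,0,0,50],
    [-33,-6,0,0,0,0,50],
  ],
)

```text
t: 7.22
tool_pos: [528.6, -63.9, 160.2]
tcp_rot: [0.717, 0.697, -0.0, -0.0]
force: [0.7, -0.4, -0.1]
grip_width: 0.589
```

Call:
arm_command(
  moves=[
    [0,0,0,0,0,-0.12,50],
    [0,0,0,0,0,-0.12,50],
    [0,0,0,0,0,-0.12,50],
    [0,0,0,0,0,-0.12,50],
    [0,0,0,0,0,-0.12,50],
    [0,0,0,0,0,-0.12,50],
    [0,0,0,0,0,-0.12,50],
    [0,0,0,0,0,-0.12,50],
    [0,0,0,0,0,-0.12,50],
    [0,0,0,0,0,-0.12,50],
    [0,0,0,0,0,-0.12,50],
    [0,0,0,0,0,-0.12,50],
    [0,0,0,0,0,-0.12,50],
    [0,0,0,0,0,-0.12,50],
    [0,0,0,0,0,-0.12,50],
    [0,0,0,0,0,0,50],
  ],
)

```text
t: 8.55
tool_pos: [529.2, -62.6, 160.0]
tcp_rot: [-0.101, 0.995, 0.0, -0.001]
force: [-0.3, -0.6, 0.3]
grip_width: 0.585
```

```bash
python3 - <<'E'
from h import *
import pickle
pickle.dump(robot.calibration("wrist"),open("w4.pkl","wb"))
cv2.imwrite("pics/w4.png",robot.camera("wrist"));o=robot.get_obs();print(o['t'],o['tool_pos'],o['tcp_rot'],o['joints'],o['grip_width'])
E
```

```text
8.6 [529.30722488 -62.59083653 160.08200621] [-9.91179529e-02  9.95075558e-01  5.88859733e-05 -5.12323320e-04] [ 1.86673937e-01  2.95015172e-01 -3.19749937e-01 -2.52914507e-04
 -9.57041690e-01  1.20337974e-02] 0.5819365930738027
```

View pics/w4.png

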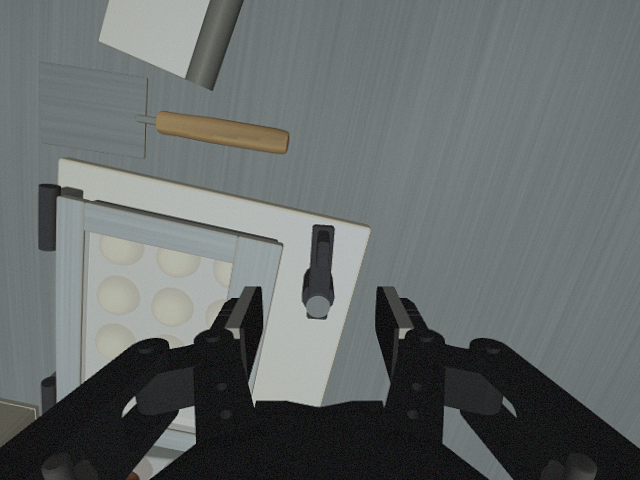

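The right bar runs up the image from its pivot at (318,306) to its end at (323,226), so the jaws are aligned across it. The tab lies between, so I'll compute where it should project.

```bash
python3 - <<'E'
from h import *
import pickle
np.set_printoptions(precision=3,suppress=True)
c=pickle.load(open("w4.pkl","rb"));p=lambda u,z:plane("wrist",u,z,c)
P=p((318,306),70);T=p((323,226),64);v=(T-P)[:2];print(P,T,np.hypot(*v),np.arctan2(v[1],v[0]))
tab=P[:2]+49*v/np.hypot(*v);print("tab",tab)
E=np.linalg.inv(c['extrinsics']);q=E@[*tab,94,1];print("px",c['cx']+c['fx']*q[0]/-q[2],c['cy']+c['fy']*q[1]/q[2])
a=np.pi+.199;ex=np.array([np.cos(a),np.sin(a)]);ey=np.array([ex[1],-ex[0]]);d=tab-[529.3,-62.6];print(ex,ey,d@ex,d@ey,"bar vs -ey",np.arctan2(-ey[1],-ey[0]))
E
```

```text
[519.953 -14.973  70.   ] [528.468 -73.711  64.   ] 59.35166851387221 -1.4268332530842616
tab [526.982 -63.466]
px 322.5374507164542 253.72996347432806
[-0.98  -0.198] [-0.198  0.98 ] 2.443131585401892 -0.39107896351910104 bar vs -ey -1.371796326794897
```

Call:
arm_command(
  moves=[
    [2,0,0,0,0,0,50],
    [0,0,30,0,0,0,50],
    [0,0,30,0,0,0,50],
    [0,0,20,0,0,0,50],
    [0,0,8,0,0,0,50],
    [0,0,0,0,0,0,0],
    [0,0,0,0,0,0,0],
    [0,0,0,0,0,0,0],
    [0,0,0,0,0,0,0],
    [0,0,0,0,0,0,0],
  ],
)

```text
t: 9.43
tool_pos: [529.3, -63.1, 73.8]
tcp_rot: [-0.1, 0.995, 0.0, 0.002]
force: [1.5, 0.6, 0.3]
grip_width: 0.086
```

Call:
arm_command(
  moves=[
    [-4.9,0.25,0,0,0,-0.1,0],
    [-4.9,0.25,0,0,0,-0.1,0],
    [-4.9,0.25,0,0,0,-0.1,0],
    [-4.9,0.25,0,0,0,-0.1,0],
    [-4.9,0.25,0,0,0,-0.1,0],
    [-4.9,0.25,0,0,0,-0.1,0],
  ],
)

```text
t: 9.93
tool_pos: [555.6, -49.1, 73.8]
tcp_rot: [-0.392, 0.92, -0.001, 0.002]
force: [2.6, 0.0, 0.2]
grip_width: 0.09
```

Call:
arm_command(
  moves=[
    [-4.9,0.25,0,0,0,-0.1,0],
    [-4.9,0.25,0,0,0,-0.1,0],
    [-4.9,0.25,0,0,0,-0.1,0],
    [-4.9,0.25,0,0,0,-0.1,0],
    [-4.9,0.25,0,0,0,-0.1,0],
    [-4.9,0.25,0,0,0,-0.1,0],
    [-4.9,0.25,0,0,0,-0.1,0],
    [-2.2,0.1,0,0,0,-0.045,0],
    [0,0,0,0,0,0,0],
  ],
)

```text
t: 10.68
tool_pos: [569.9, -15.4, 73.9]
tcp_rot: [-0.699, 0.715, -0.002, 0.003]
force: [5.4, 0.8, 0.6]
grip_width: 0.088
```

Now release, lift and check.

Call:
arm_command(
  moves=[
    [0,0,0,0,0,0,50],
    [0,0,0,0,0,0,50],
    [0,0,0,0,0,0,50],
    [0,0,-20,0,0,0,50],
    [0,0,-35,0,0,0,50],
    [0,0,-40,0,0,0,50],
    [0,0,-40,0,0,0,50],
    [0,40,-10,0,0,0,50],
    [0,40,0,0,0,0,50],
    [0,40,0,0,0,0,50],
    [0,40,0,0,0,0,50],
    [0,0,0,0,0,0,50],
  ],
)

```text
t: 11.68
tool_pos: [398.5, -13.9, 216.1]
tcp_rot: [-0.698, 0.717, 0.002, -0.002]
force: [0.4, 0.7, -1.0]
grip_width: 0.586
```

```bash
python3 - <<'E'
from h import *
f=lambda i:cv2.resize(i,None,fx=3.3,fy=3.3,interpolation=cv2.INTER_CUBIC)
a=robot.camera("scene");b=robot.camera("side");o=robot.get_obs();print(o['t'],o['tool_pos'],o['force'])
x=f(b[215:305,275:420]);y=f(a[195:285,285:430]);cv2.imwrite("pics/fin.png",np.vstack([x,y]))
d=[cv2.absdiff(i,cv2.imread(f"pics/{n}0.png")).max(2) for i,n in((a,"scene"),(b,"side"))]
print([cv2.boundingRect((x>40).astype(np.uint8)) for x in d])
E
```

```text
11.7833 [405.22115531 -12.6539811  217.7432466 ] [ 1.22334118 -0.06912086  0.45983125]
[(191, 0, 233, 284), (0, 0, 402, 308)]
```

View pics/fin.png

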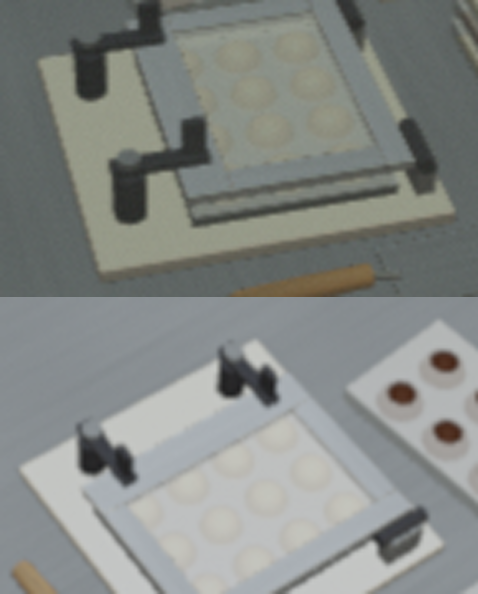

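Both views show the cover flat and both bars parallel to the cover's side edges, across the front rail. The mould and spatula are where they were, and the arm is clear.

```bash
python3 -c "
from plant import robot
print(robot.close_job())"
```

```text
the job is handed in; nothing more can be done
None
```

I lowered the cover with the closed fingertips on its front rail until it lay flat on the mould. Then I gripped each thumb tab in turn, swung its turnbutton inwards over the rail, released it and backed the arm away. The job was handed in at about 11.8 s of the 56 s allowed.

**Cover:** it took 13 N of contact with the fingertips at z = 53 mm, which is the height given for the closed top face. It came down at well under 1 rad/s by the commanded steps. The final views show it flat.

**Turnbuttons:** the tool's heading at release put both within about 0.05 rad of straight across, and the final views agree. I did not measure either angle again after letting go.

**Bystanders:** the mould and the spatula's handle look unmoved in the final views. I made no numeric check of any loose thing, because the before/after image difference was swamped by the arm's own movement. I never sent the arm near the bowl, jar, jug or bottle.

**Measurements that disagreed:**
- My hand-picked base-plate corners came out 2 to 4% short of the given size, about 5 mm off.
- The first wrist reading of the left tab was 42 mm from the pivot instead of 49 mm. I measured it again at 50 mm before gripping.

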